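Find the balance point of a model glider's fuselage

ROBOT

A 7-joint arm with a two-finger parallel gripper is mounted at the origin on the work surface. World frame = base frame: x ahead of the robot, y to its left, z up, the work surface at z = 0. Lengths are in m, angles in rad, forces in N, time in s.
With the tool pointing down it reaches from about 0.4 to 0.85 m from the base axis. Payload 4.5 kg.
Tool frame: the origin (TCP) lies at the centre of the arm's flange, where the gripper is bolted on; the fingertips stand nose_length ahead of it and the grasp point (between the pads) lies 147 mm ahead of it (nose_length is the distance from the TCP to the fingertips, in m); z points along the fingers, y is the line along which they close (so a half turn about z gives the same grasp; the last joint's range is limited). The gripper opens to 88 mm and grips with 3 to 60 N. Pads are 18 mm wide; open, the fingers measure 123 mm over their backs; the gripper's body (75 mm by 187 mm) begins 45 mm behind the grasp point.
Start: joints at [1.216, 0.689, -0.195, 1.565, 0.157, 0.902, -0.215], TCP at [0.237, -0.578, 0.405] pointing down, gripper open.
Joint ranges: [-3.01, 3.01], [-0.46, 2.08], [-1.47, 1.51], [0.13, 2.56], [-1, 4.14], [0.04, 2.09], [-2.66, 2.66]. Speed limits (rad/s): [2.57, 2.57, 3.14, 3.14, 3.14, 3.14, 3.14].

INTERFACE

Orientations are given as a unit quaternion [x, y, z, w].
In Python, from plant import * gives the robot as it stands.
- The arm moves only by the tool play_rows, never from a script. Its argument "rows" is a list that holds one entry, the list of rows, each a list of 6 numbers: the shift along the tool's x, y, z normalised to -1 to 1, where 1 is 0.5 m, then the turn, a rotation vector about the tool's x, y, z normalised to -1 to 1, where 1 is 0.5 rad. A call has 1 to 20 rows; each row is the pose to reach, as a shift and turn from the pose commanded when the call began, along the tool's axes at that moment; what a row does not reach only later rows make up. A row lasts 1/12 s, in which the tool goes at most 41.7 mm and 7.16 degrees, less where a joint would pass 70% of its speed; a pose out of reach is approached as far as the arm can. A call with a number of a shift or a turn outside -1 to 1 is refused whole. A call with a gripper value outside its range is refused whole. "claw" is the closure, from 0 (fully open) to 1 (shut), set as the call begins (left out, the last holds). The fingers move at their own pace and stop on an object; "squeeze" is the grip in N (left out, the last holds). Time passes only in rows, so rows that repeat a pose let the fingers close. It gives the time, the measured TCP pose, the force, the opening and the grip force at its end, in the units of the state.
- get_state(): the state, without advancing time (a new reading comes with each control period).
- snapshot(name): name is "scene" or "top"; returns a dict with "pixels" (400x640x3 uint8, blue, green, red), "camera_matrix" (3x3 intrinsics, pixels), "dist_coeffs" ([k1, k2, p1, p2, k3] as OpenCV has them; the pictures are not rectified), "world_to_cam" (4x4, takes a point from world to camera coordinates). Camera axes: x right, y down, z forward; pixel columns grow to the right and rows downward; lengths in m; the calibration is good to about 2 mm. A picture is of the moment at which its call begins. There is no depth.
- finish_job(): hands the job in; it is judged then, once.
The state is a dict: "clock": time; "q": joint angles; "qd": joint speeds; "joint_torque": joint torques, N m; "tool_pos": TCP position; "eef_rot": TCP orientation; "contact_force": force on the tool from outside, world axes, zero at the start; "moment": the same for the moment, N m; "opening": opening from 0.0 (shut) to 1.0 (fully open); "finger_force": force on a finger pad.
Only numpy, scipy, OpenCV 4.12 (cv2) and the standard library are available. Lean on these libraries where they do the work, as an engineer would, in place of code of your own. Each camera call takes 0.05 s, during which the arm holds its last target. There are 200 camera calls.

TASK

Find the balance point of the glider fuselage, so that I can mark where its wing goes: pick it up off the cutting mat, lay it squarely across the top edge of the balance stand and work it along until it lies there level by itself, both ends in the air, and leave it balanced like that. Feel which end is heavy before you let go: keep it about level all the time and let neither end drop, and set it on the edge gently, because the balsa dents. Leave everything else on the bench where it is.

Things in the scene. Friction and masses are not known exactly. Their poses are not given: they have to be found in the camera images.
- fuselage: glider fuselage without wing, 0.24 to 0.28 kg, balsa, red nose, black tail boom, white tail. x to the nose, z up. Origin on the flat underside (it starts lying flat at bench height), on the centre line. Straight box body, 22 mm wide (y), 30 mm high, flat top and underside, from x = -120 to +180 mm: grip its sides. A battery is fixed unseen inside, so the balance point differs each time: within 45 mm of the origin along x, 10 to 15 mm above the underside
- fuselage_nose (a point): tip of the red round nose, 214 mm ahead of the fuselage's origin and 15 mm above its underside; same axes as the fuselage
- fuselage_tail (a point): rear end of the 12 mm round black tail boom, 250 mm behind the fuselage's origin and 20 mm above its underside; the boom is 130 mm long. The white tailplane (140 mm wide) and the fin (up to 100 mm above the underside) stand on its last 47 mm
- stand: balance stand, fixed to the bench: wooden base 110 mm (its x) by 90 mm (its y), 12 mm high; across its middle an upright web 6 mm thick (x), 60 mm wide (y), topped with an aluminium edge. Origin under the middle of the base, z up. The fuselage is to lie along the stand's x, nose either way
- stand_edge (a point): middle of the stand's top edge, 60 mm above the bench; same axes as the stand. The edge is a flat 6 mm wide along x and 60 mm long along y: the fuselage stays level on it by itself only while its balance point is over those 6 mm
- jar_grey: bystander: round paint jar, grey, black lid, 33 mm across, 40 mm high; origin under its centre
- jar_brown: bystander: round paint jar, red-brown, black lid, 33 mm across, 40 mm high; origin under its centre
- jar_black: bystander: round paint jar, black, white lid, 33 mm across, 40 mm high; origin under its centre
- cement: bystander: square amber cement bottle, 34 mm wide, 62 mm high with its green cap; origin under its centre
- knife: bystander: hobby knife lying along its x, aluminium and orange, about 145 mm long, 10 mm thick; origin at its underside
- sander: bystander: sanding block, wood, 70 x 30 x 22 mm; origin under its centre
- palette: bystander: open blue paint palette, 120 x 100 x 18 mm; origin under its centre
Mind the look-alikes: they are no part of the job. Several things look just like the stand: the one meant starts farthest to the robot's right.

How it is judged:
On the way, in this order (a step that is already met when the one before it is completed fails the run):
1. the fuselage is lifted clear of the bench (height (world z) of fuselage above 0.03 m), for 0.2 s.
2. the fuselage lies on the stand's top edge, about level (contact force between fuselage and stand above 0.3 N and angle between fuselage's own z axis and vertical below 0.17 rad and height (world z) of fuselage above 0.05 m), for 0.1 s.
At the end, for the whole second after the job is handed in: the fuselage lies on the stand's top edge alone, its underside 55 to 66 mm above the bench, level within 0.06 rad, its length within 0.25 rad of the stand's x axis, its centre line within 25 mm of the middle of the edge, nothing else holding it, at most teetering gently (below 0.3 rad/s) (contact force between fuselage and stand above 1 N and angle between fuselage's own z axis and vertical below 0.06 rad and height (world z) of fuselage between 0.055 and 0.066 m and angle between the x axis of fuselage and the x axis of stand, either way round below 0.25 rad and y of fuselage in the frame of stand between -0.025 and 0.025 m and linear speed of fuselage below 0.03 m/s and angular speed of fuselage below 0.3 rad/s); the robot touches nothing.
It fails at once if the fuselage tipped more than 0.18 rad (about 10 degrees): an end was let drop (angle between fuselage's own z axis and vertical above 0.18 rad).
It fails at once if the fuselage pressed on the stand with more than 15 N (about six times its weight): the balsa is dented (contact force between fuselage and stand above 15 N).
It fails at once if the gripper pressed on the stand with more than 15 N (contact force between the arm and stand above 15 N).
It fails at once if a bystander was moved more than 25 mm (distance of any of jar_grey, jar_brown, jar_black, cement, knife, sander, palette from where it was at the start of the episode above 0.025 m).
It also fails if it takes over 54 s, if anything falls off the work surface, if the arm or the gripper's body presses on something with over 40 N, if the wrist force passes 120 N, or if a joint passes its speed limit or range.

## Working session

There is one attempt and no reset: what is moved stays moved. The work goes in short steps, Python scripts to look and compute and a tool call to move; the robot and the scene stay as the last step left them, time stands still between calls to the robot, and variables do not carry over. Pictures are saved under pics/ and viewed, at most 10 in all, crops included, and the job is handed in when it is done.

Besides the shell and the picture viewer there is one more tool, called after "Request:" as name(argument=value, ...), one argument or row to a line, values as JSON. play_rows: Moves the arm, as the interface text tells. Its arguments: {"type":"object","properties":{"rows":{"type":"array"},"claw":{"type":"number"},"squeeze":{"type":"number"}},"required":["rows"]}

```bash
mkdir -p pics; ls; python3 - <<'E'
from plant import *
import cv2,numpy as np
for n in("scene","top"):
    s=snapshot(n); cv2.imwrite(f"pics/{n}0.png",s["pixels"]); print(n,s["camera_matrix"],s["dist_coeffs"],s["world_to_cam"])
st=get_state();print(st)
E
```

```text
pics
scene [[500.18019803   0.         324.04739244]
 [  0.         500.18019803 194.02111336]
 [  0.           0.           1.        ]] [-0.0023219  0.         0.         0.         0.       ] [[-0.78668937  0.61721227  0.01299411  0.32916923]
 [ 0.39098007  0.51440548 -0.76323102 -0.13228729]
 [-0.47775979 -0.59534529 -0.64599502  1.80294276]
 [ 0.          0.          0.          1.        ]]
top [[432.92421586   0.         315.34220866]
 [  0.         432.92421586 194.2169813 ]
 [  0.           0.           1.        ]] [-0.09690816  0.          0.          0.          0.        ] [[ 0.00741697 -0.99976065 -0.02058219  0.05286504]
 [-0.99273889 -0.00489051 -0.12018972  0.4617983 ]
 [ 0.1200603   0.02132419 -0.99253756  1.45839358]
 [ 0.          0.          0.          1.        ]]
{'clock': 0.1, 'q': array([ 1.21580388,  0.68990911, -0.19453364,  1.56625719,  0.15729486,
        0.90251797, -0.21508666]), 'qd': array([ 0.0013357 , -0.00293133,  0.0018575 , -0.00171269,  0.00155093,
       -0.00016958,  0.0003502 ]), 'joint_torque': array([-3.12074888e-03, -5.28496456e+01, -1.27191380e+00, -1.53836167e+01,
       -5.26609062e-02,  1.93726388e-03,  4.93036464e-05]), 'tool_pos': array([ 0.23678743, -0.57807948,  0.40398016]), 'eef_rot': array([ 9.81154560e-01,  1.93222688e-01, -2.19806439e-04, -8.21141383e-04]), 'contact_force': array([ 0.20479102, -0.28769133,  0.04707459]), 'moment': array([-0.00622808, -0.02065836,  0.036694  ]), 'finger_force': 0.0, 'opening': 1.001388555268651}
```

View pics/scene0.png

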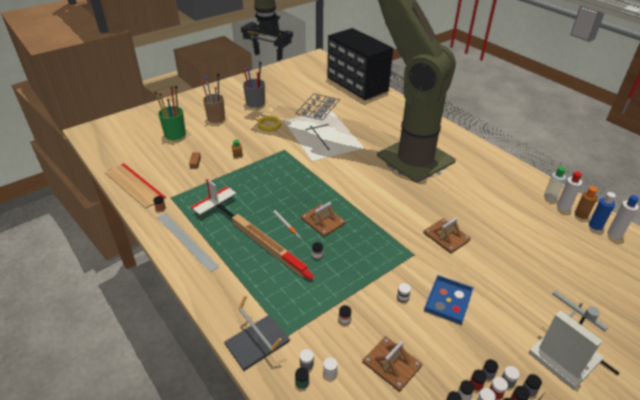

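View pics/top0.png

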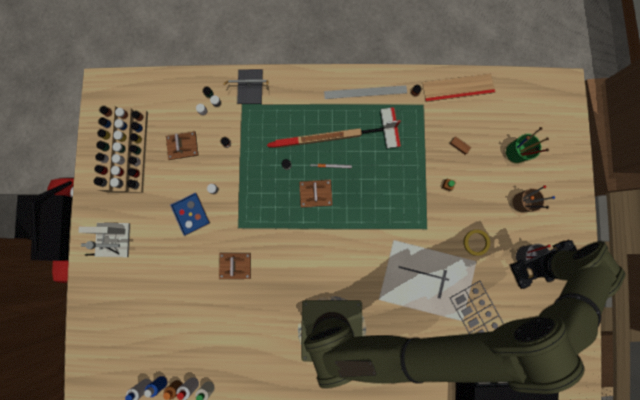

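The scene view shows the fuselage with its nose at about (305,272) and its tail at (212,200). In the top view the nose is at (270,143) and the tail at (395,127). The three stands sit at (182,146), (235,265) and (316,194). The rightmost is the one on the mat at (316,194).

```bash
cat > h.py <<'E'
import cv2,numpy as np
from plant import *
from scipy.spatial.transform import Rotation as R
def ray(s,uv,z):
    uv=np.array(uv,float).reshape(-1,1,2)
    p=cv2.undistortPoints(uv,s["camera_matrix"],np.array(s["dist_coeffs"])).reshape(-1,2)
    T=s["world_to_cam"];Rm=T[:3,:3];c=-Rm.T@T[:3,3]
    d=np.c_[p,np.ones(len(p))]@Rm
    return c+d*((z-c[2])/d[:,2])[:,None]
def proj(s,P):
    T=s["world_to_cam"];return cv2.projectPoints(np.array(P,float).reshape(-1,1,3),cv2.Rodrigues(T[:3,:3])[0],T[:3,3],s["camera_matrix"],np.array(s["dist_coeffs"]))[0].reshape(-1,2)
E
python3 - <<'E'
from h import *
s=snapshot("top");im=s["pixels"]
c=im[95:220,235:425];cv2.imwrite("pics/c1.png",cv2.resize(c,None,fx=4,fy=4,interpolation=cv2.INTER_CUBIC))
h=cv2.cvtColor(im,cv2.COLOR_BGR2HSV)
roi=np.zeros(im.shape[:2],bool);roi[100:165,245:385]=1
red=((h[...,0]<6)|(h[...,0]>174))&(h[...,1]>170)&(h[...,2]>70)&roi
ys,xs=np.nonzero(red);print("red",xs.min(),xs.max(),ys[xs==xs.min()],len(xs))
wood=(h[...,0]>8)&(h[...,0]<28)&(h[...,2]>90)&roi;wood[155:]=0
ys,xs=np.nonzero(wood);print("wood",xs.min(),xs.max())
for m in(red,wood):
    p=np.argwhere(m)[:,::-1].astype(np.float32);print(cv2.minAreaRect(p),p.mean(0))
roi2=np.zeros_like(roi);roi2[175:212,295:336]=1
base=(h[...,0]<20)&(h[...,1]>80)&roi2
r=cv2.minAreaRect(np.argwhere(base)[:,::-1].astype(np.float32));print("base",r);print(ray(s,cv2.boxPoints(r),.012))
br=(h[...,1]<60)&(h[...,2]>120)&roi2
r=cv2.minAreaRect(np.argwhere(br)[:,::-1].astype(np.float32));print("edge",r);print(ray(s,[r[0]],.06),ray(s,cv2.boxPoints(r),.06))
E
```

```text
red 268 297 [144 145 146] 181
wood 262 384
((282.5307922363281, 142.2461700439453), (6.573840618133545, 29.768335342407227), 82.87498474121094) [283.4254  142.25415]
((322.9999694824219, 121.5), (121.99998474121094, 42.99999237060547), 0.0) [325.57452 117.39849]
base ((315.3000183105469, 193.09999084472656), (25.4853572845459, 31.592449188232422), 86.633544921875)
[[ 0.50852875  0.11418692  0.012     ]
 [ 0.51553811  0.00424018  0.012     ]
 [ 0.42651852 -0.00122408  0.012     ]
 [ 0.41947163  0.10792577  0.012     ]]
edge ((315.3058776855469, 190.9764862060547), (16.106266021728516, 1.8407161235809326), 85.60128784179688)
[[0.46861998 0.05524128 0.06      ]] [[0.49565145 0.06062002 0.06      ]
 [0.49615956 0.05443418 0.06      ]
 [0.44171486 0.04988755 0.06      ]
 [0.44120648 0.05604473 0.06      ]]
```

View pics/c1.png

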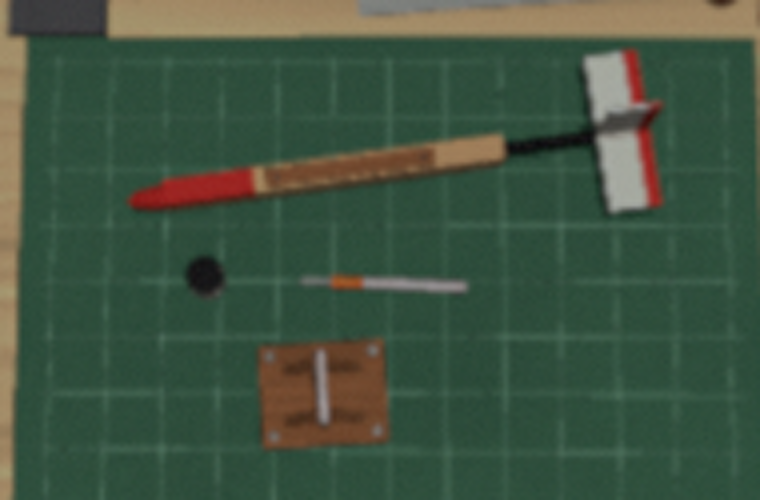

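The crop shows the nose tip at crop (130,203), the rear end of the box at (503..506, 133..160) and the boom and tail at the right. The chosen stand's edge is clear at (322,386).

```bash
python3 - <<'E'
from h import *
import plant
print([ (k,getattr(plant,k)) for k in dir(plant) if 'nose' in k.lower()], [k for k in dir(plant) if k[0]!='_'])
s=snapshot("top");im=s["pixels"];h=cv2.cvtColor(im,cv2.COLOR_BGR2HSV)
o=lambda x,y:(235+(x+.5)/4-.5,95+(y+.5)/4-.5)
n=ray(s,[o(130,203)],.015)[0];r=ray(s,[o(504,147)],.025)[0];f=ray(s,[o(250,181)],.025)[0]
print("nose",n,"rear",r,"mid",f)
d=(n-r)[:2];print(np.hypot(*d));d/=np.hypot(*d);print("dir",d,"ang from +y",np.degrees(np.arctan2(-d[0],d[1])))
O=(n[:2]-.214*d+r[:2]+.12*d)/2;print("origin",O, n[:2]-.214*d)
# check: project body corners for edges
nn=np.array([-d[1],d[0]])
for x in(-.12,0,.15):
  print(x,[proj(s,[*(O+x*d+sy*.011*nn),z])[0].round(1) for sy,z in((-1,.03),(1,.03),(1,0.0))])
for u in(300,325,355):print(u,[(v,tuple(int(a) for a in h[v,u])) for v in range(124,148)if h[v,u,0]<30])
st=get_state();print(R.from_quat(st["eef_rot"]).as_matrix().round(3),st["tool_pos"])
for nm,p,z in(("jar",(286,163),.04),("knifeL",(310,165.5),.005),("knifeR",(352,167),.005)):print(nm,ray(s,[p],z))
E
```

```text
[('nose_length', 0.166)] ['Unreachable', 'finish_job', 'get_state', 'nose_length', 'snapshot']
nose [0.63593803 0.22755958 0.015     ] rear [ 0.6846612  -0.10141212  0.025     ] mid [0.65338861 0.12106828 0.025     ]
0.33256026168131186
dir [-0.14650929  0.98920929] ang from +y 8.424688755514282
origin [0.66718555 0.01658089] [0.66729102 0.01586879]
-0.12 [array([360.5, 127.9]), array([361.4, 134. ]), array([360.7, 136.2])]
0 [array([326.5, 132.7]), array([327.4, 138.8]), array([327.4, 140.9])]
0.15 [array([284.1, 138.8]), array([284.9, 144.8]), array([285.6, 146.8])]
300 [(136, (27, 74, 103)), (137, (17, 104, 144)), (138, (17, 110, 151)), (139, (17, 108, 154)), (140, (17, 110, 156)), (141, (17, 108, 156)), (142, (18, 108, 142)), (143, (18, 108, 92))]
325 [(133, (21, 93, 107)), (134, (14, 132, 116)), (135, (12, 151, 113)), (136, (12, 151, 113)), (137, (12, 147, 113)), (138, (13, 133, 113)), (139, (16, 115, 106)), (140, (19, 105, 73))]
355 [(129, (19, 95, 129)), (130, (16, 109, 155)), (131, (16, 111, 159)), (132, (15, 110, 158)), (133, (15, 112, 159)), (134, (15, 111, 147)), (135, (16, 113, 113)), (136, (19, 98, 73))]
[[ 0.925  0.379 -0.   ]
 [ 0.379 -0.925  0.001]
 [-0.    -0.001 -1.   ]] [ 0.23684144 -0.57819574  0.40424191]
jar [[0.56790335 0.15739073 0.04      ]]
knifeL [[0.56600584 0.07578019 0.005     ]]
knifeR [[ 0.56124119 -0.07187635  0.005     ]]
```

Request:
play_rows(
  rows=[
    [[0.642, -0.445, 0, 0, 0, -1], [0.642, -0.445, 0, 0, 0, -1], [0.642, -0.445, 0, 0, 0, -1], [0.642, -0.445, 0, 0, 0, -1], [0.642, -0.445, 0, 0, 0, -1], [0.642, -0.445, 0, 0, 0, -1], [0.642, -0.445, 0, 0, 0, -1], [0.642, -0.445, 0, 0, 0, -1], [0.642, -0.445, 0, 0, 0, -1], [0.642, -0.445, 0, 0, 0, -1], [0.642, -0.445, 0, 0, 0, -1]],
  ],
  claw=0,
  squeeze=40,
)

```text
clock: 1.12
tool_pos: [0.4525, -0.2459, 0.405]
eef_rot: [0.901, 0.434, 0.002, -0.001]
contact_force: [0.1, -0.6, -0.0]
opening: 0.999
finger_force: 0.0
```

```bash
cat >> h.py <<'E'
def go(p,yaw):  # numbers for a move to TCP p, tool y axis at world angle yaw (deg), tool down
    st=get_state();M=R.from_quat(st["eef_rot"])
    y=np.array([np.cos(np.radians(yaw)),np.sin(np.radians(yaw)),0]);z=np.array([0,0,-1.]);x=np.cross(y,z)
    T=R.from_matrix(np.c_[x,y,z])
    print("t",round(st["clock"],2),"at",st["tool_pos"].round(4),"shift",(M.inv().apply(np.array(p)-st["tool_pos"])/.5).round(4),"turn",((M.inv()*T).as_rotvec()/.5).round(4))
E
python3 -c "
from h import *
go([.667,.016,.35],8.4)"
```

```text
t 1.12 at [ 0.4525 -0.2459  0.405 ] shift [0.6766 0.0091 0.1125] turn [ 0.0039 -0.0064 -1.6386]
```

Request:
play_rows(
  rows=[
    [[0.677, 0.009, 0.112, 0, 0, -1], [0.677, 0.009, 0.112, 0, 0, -1], [0.677, 0.009, 0.112, 0, 0, -1], [0.677, 0.009, 0.112, 0, 0, -1], [0.677, 0.009, 0.112, 0, 0, -1], [0.677, 0.009, 0.112, 0, 0, -1], [0.677, 0.009, 0.112, 0, 0, -1], [0.677, 0.009, 0.112, 0, 0, -1], [0.677, 0.009, 0.112, 0, 0, -1], [0.677, 0.009, 0.112, 0, 0, -1], [0.677, 0.009, 0.112, 0, 0, -1]],
  ],
)

```text
clock: 2.03
tool_pos: [0.6662, 0.0076, 0.348]
eef_rot: [0.769, 0.64, -0.001, 0.0]
contact_force: [0.4, -1.3, -0.2]
opening: 1.001
finger_force: 0.0
```

```bash
python3 -c "
from h import *
go([.667,.016,.26],8.4)"
```

```text
t 2.03 at [0.6662 0.0076 0.348 ] shift [ 0.0173 -0.0012  0.1759] turn [-0.0034  0.0042 -0.659 ]
```

Request:
play_rows(
  rows=[
    [[0.017, -0.001, 0.08, -0.003, 0.004, -0.3], [0.017, -0.001, 0.176, -0.003, 0.004, -0.659], [0.017, -0.001, 0.176, -0.003, 0.004, -0.659], [0.017, -0.001, 0.176, -0.003, 0.004, -0.659], [0.017, -0.001, 0.176, -0.003, 0.004, -0.659], [0.017, -0.001, 0.176, -0.003, 0.004, -0.659], [0.017, -0.001, 0.176, -0.003, 0.004, -0.659], [0.017, -0.001, 0.176, -0.003, 0.004, -0.659]],
  ],
)

```text
clock: 2.7
tool_pos: [0.6681, 0.0172, 0.2626]
eef_rot: [0.654, 0.757, 0.002, 0.001]
contact_force: [-0.4, -0.2, 0.7]
opening: 1.0
finger_force: 0.0
```

```bash
cat >> h.py <<'E'
def feel(n):
    M=[];F=[]
    for _ in range(n):
        snapshot("top");s=get_state();M.append(s["moment"]);F.append(s["contact_force"])
    M=np.array(M);F=np.array(F);print("F",F.mean(0).round(3),F.std(0).round(3),"M",M.mean(0).round(4),M.std(0).round(4),"grip",s["finger_force"],"open",s["opening"])
E
python3 -c "
from h import *
feel(20)
s=snapshot('scene');cv2.imwrite('pics/s1.png',s['pixels'][100:340,130:450].repeat(2,0).repeat(2,1))
go([.667,.016,.174],8.4)"
```

```text
F [0.041 0.27  0.138] [0.386 0.611 0.289] M [-0.0296 -0.0851  0.0135] [0.025  0.0254 0.0239] grip 0.0 open 1.003481101003274
t 3.75 at [0.6676 0.0176 0.2607] shift [-0.0033 -0.0019  0.1734] turn [ 0.0036 -0.0033  0.0017]
```

View pics/s1.png

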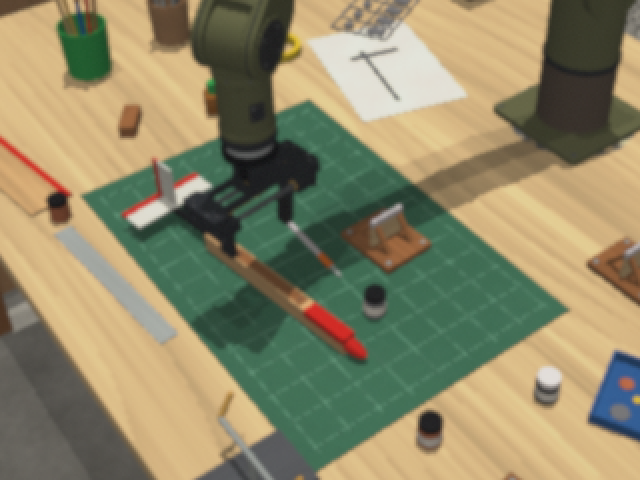

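The picture shows the open fingers straddling the fuselage body at about (230,240) and (285,205), clear of the knife. I'll descend next.

Request:
play_rows(
  rows=[
    [[-0.003, -0.002, 0.04, 0.003, -0.003, 0], [-0.003, -0.002, 0.08, 0.003, -0.003, 0], [-0.003, -0.002, 0.12, 0.003, -0.003, 0], [-0.003, -0.002, 0.15, 0.003, -0.003, 0], [-0.003, -0.002, 0.168, 0.003, -0.003, 0], [-0.003, -0.002, 0.173, 0.003, -0.003, 0], [-0.003, -0.002, 0.173, 0.003, -0.003, 0], [-0.003, -0.002, 0.173, 0.003, -0.003, 0]],
  ],
)

```text
clock: 4.42
tool_pos: [0.6674, 0.0163, 0.175]
eef_rot: [0.653, 0.757, 0.001, 0.0]
contact_force: [0.8, 0.8, -0.1]
opening: 0.999
finger_force: 0.0
```

Request:
play_rows(
  rows=[
    [[0, 0, 0, 0, 0, 0], [0, 0, 0, 0, 0, 0], [0, 0, 0, 0, 0, 0], [0, 0, 0, 0, 0, 0], [0, 0, 0, 0, 0, 0], [0, 0, 0, 0, 0, 0], [0, 0, 0, 0, 0, 0], [0, 0, 0, 0, 0, 0], [0, 0, 0, 0, 0, 0], [0, 0, 0, 0, 0, 0], [0, 0, 0, 0, 0, 0], [0, 0, 0, 0, 0, 0]],
  ],
  claw=1,
  squeeze=40,
)

```text
clock: 5.42
tool_pos: [0.6671, 0.0162, 0.1742]
eef_rot: [0.653, 0.757, 0.0, 0.0]
contact_force: [0.6, 0.8, -1.0]
opening: 0.245
finger_force: 40.0
```

```bash
python3 -c "
from h import *
feel(3)
go([.668,.016,.204],8.4)"
```

```text
F [ 0.918  0.198 -0.528] [0.579 0.286 0.776] M [ 0.0068 -0.2992  0.0335] [0.0111 0.0059 0.0159] grip 39.96599203906953 open 0.24792689489504455
t 5.57 at [0.6671 0.0162 0.1743] shift [-0.0006  0.0018 -0.0594] turn [ 0.0016 -0.0004  0.0019]
```

Gripped. I'll lift slowly to a small height, then feel.

Request:
play_rows(
  rows=[
    [[0, 0, -0.006, 0, 0, 0], [0, 0, -0.016, 0, 0, 0], [0, 0, -0.032, 0, 0, 0], [0, 0, -0.05, 0, 0, 0], [0, 0, -0.07, 0, 0, 0], [0, 0, -0.09, 0, 0, 0], [0, 0, -0.11, 0, 0, 0], [0, 0, -0.13, 0, 0, 0], [0, 0, -0.15, 0, 0, 0], [0, 0, -0.17, 0, 0, 0], [0, 0, -0.185, 0, 0, 0], [0, 0, -0.195, 0, 0, 0], [0, 0, -0.2, 0, 0, 0], [0, 0, -0.2, 0, 0, 0], [0, 0, -0.2, 0, 0, 0], [0, 0, -0.2, 0, 0, 0]],
  ],
)

```text
clock: 6.9
tool_pos: [0.6666, 0.0161, 0.2736]
eef_rot: [0.653, 0.757, -0.0, -0.0]
contact_force: [-0.3, 0.7, -2.6]
opening: 0.247
finger_force: 40.0
```

```bash
python3 -c "
from h import *
feel(50)
s=snapshot('scene');cv2.imwrite('pics/s2.png',s['pixels'][100:340,130:450].repeat(2,0).repeat(2,1))
go([.4686,.055,.274],4.4)"
```

```text
F [-0.003  0.021 -2.536] [0.508 0.381 0.553] M [-0.0863 -0.0985  0.0085] [0.0301 0.0284 0.0294] grip 39.96648293919861 open 0.24136790245127404
t 9.45 at [0.6669 0.0161 0.2742] shift [ 1.352e-01 -3.808e-01  3.000e-04] turn [ 0.0005 -0.0004  0.1414]
```

View pics/s2.png

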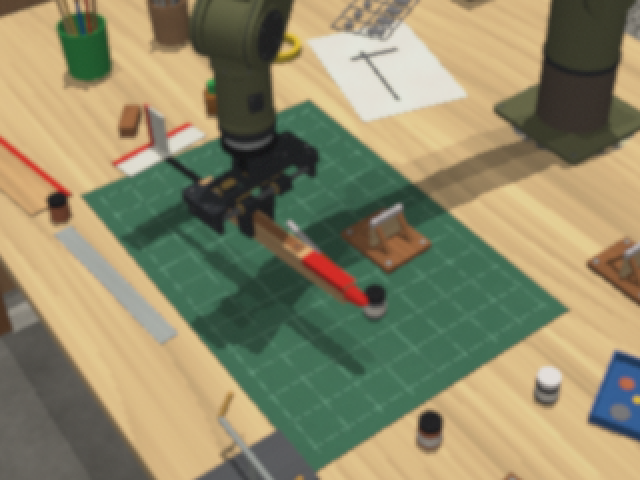

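It is held level. The weight is 2.54 N, and the balance point is about 22 mm noseward of the grip. I'll carry it over so that point sits above the edge.

```bash
python3 -c "
from h import *
go([.4698,.0333,.260],4.4)"
```

```text
t 9.45 at [0.6669 0.0161 0.2742] shift [ 0.0919 -0.3848  0.0283] turn [ 0.0005 -0.0004  0.1414]
```

Request:
play_rows(
  rows=[
    [[0.001, -0.004, 0, 0, 0, 0.001], [0.004, -0.015, 0, 0, 0, 0.006], [0.008, -0.034, 0.002, 0, 0, 0.012], [0.014, -0.058, 0.004, 0, 0, 0.021], [0.02, -0.085, 0.006, 0, 0, 0.031], [0.027, -0.114, 0.008, 0, 0, 0.042], [0.034, -0.144, 0.01, 0, 0, 0.053], [0.041, -0.174, 0.012, 0, 0, 0.064], [0.049, -0.204, 0.015, 0, 0, 0.075], [0.056, -0.234, 0.017, 0, 0, 0.086], [0.063, -0.264, 0.02, 0, 0, 0.097], [0.07, -0.294, 0.022, 0, 0, 0.108], [0.077, -0.322, 0.024, 0, 0, 0.118], [0.083, -0.346, 0.026, 0, 0, 0.127], [0.088, -0.366, 0.027, 0, 0, 0.134], [0.091, -0.379, 0.028, 0, 0, 0.139], [0.092, -0.385, 0.028, 0, 0, 0.141], [0.092, -0.385, 0.028, 0, 0, 0.141], [0.092, -0.385, 0.028, 0, 0, 0.141], [0.092, -0.385, 0.028, 0, 0, 0.141]],
  ],
)

```text
clock: 11.12
tool_pos: [0.4705, 0.0333, 0.2603]
eef_rot: [0.68, 0.734, 0.001, 0.0]
contact_force: [1.0, -0.4, -3.0]
opening: 0.254
finger_force: 40.0
```

```bash
python3 -c "
from h import *
feel(40)
s=snapshot('top');cv2.imwrite('pics/t2.png',cv2.resize(s['pixels'][140:260,230:430],None,fx=4,fy=4,interpolation=cv2.INTER_CUBIC))
go([.4698,.0333,.236],4.4)"
```

```text
F [ 0.023  0.006 -2.575] [0.472 0.468 0.484] M [-0.0925 -0.0873 -0.0097] [0.0217 0.0275 0.0325] grip 39.966467125341296 open 0.24700776717790202
t 13.17 at [0.4697 0.0333 0.2601] shift [-0.0001  0.0002  0.0483] turn [ 0.0005 -0.0003  0.0004]
```

View pics/t2.png

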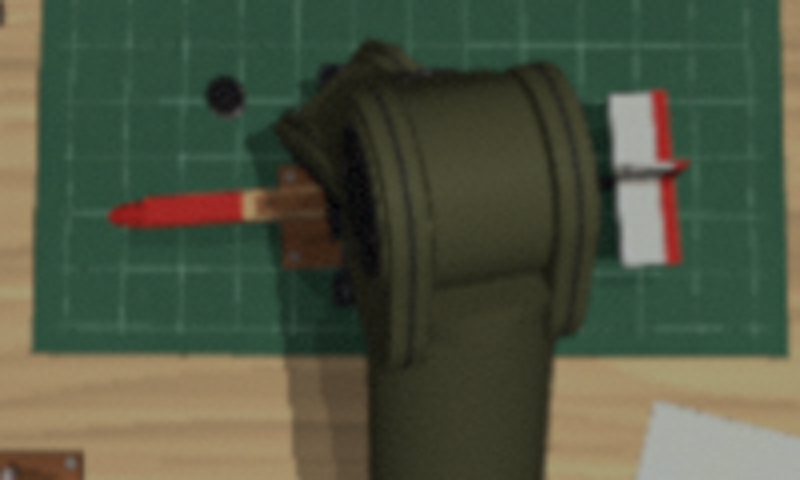

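The top view shows the fuselage over the stand, nose at (112,215) and tail at (645,175), parallel to the stand's x. I'll lower it to just above the expected contact.

Request:
play_rows(
  rows=[
    [[0, 0, 0.006, 0, 0, 0], [0, 0, 0.014, 0, 0, 0], [0, 0, 0.022, 0, 0, 0], [0, 0, 0.03, 0, 0, 0], [0, 0, 0.037, 0, 0, 0], [0, 0, 0.042, 0, 0, 0], [0, 0, 0.045, 0, 0, 0], [0, 0, 0.047, 0, 0, 0], [0, 0, 0.048, 0, 0, 0], [0, 0, 0.048, 0, 0, 0], [0, 0, 0.048, 0, 0, 0]],
  ],
)

```text
clock: 14.08
tool_pos: [0.4698, 0.0333, 0.2362]
eef_rot: [0.679, 0.734, 0.0, 0.0]
contact_force: [-0.7, 0.1, -2.4]
opening: 0.247
finger_force: 40.0
```

```bash
python3 -c "
from h import *
feel(10)
go([.4698,.0333,.234],4.4)"
```

```text
F [-0.009  0.1   -2.639] [0.354 0.622 0.358] M [-0.0897 -0.0777 -0.0028] [0.0312 0.017  0.0278] grip 39.966392777860165 open 0.24543771205643664
t 14.58 at [0.4697 0.0333 0.2362] shift [-0.0001  0.0001  0.0044] turn [ 0.0007 -0.0003  0.0004]
```

Step down 1 mm at a time.

Request:
play_rows(
  rows=[
    [[0, 0, 0.001, 0, 0, 0], [0, 0, 0.002, 0, 0, 0], [0, 0, 0.003, 0, 0, 0], [0, 0, 0.003, 0, 0, 0], [0, 0, 0.003, 0, 0, 0]],
  ],
)

```text
clock: 15.0
tool_pos: [0.4697, 0.0334, 0.2346]
eef_rot: [0.679, 0.734, 0.0, 0.0]
contact_force: [0.5, 0.1, -2.5]
opening: 0.249
finger_force: 40.0
```

```bash
python3 -c "
from h import *
feel(8)"
```

```text
F [ 0.141  0.005 -2.9  ] [0.517 0.523 0.276] M [-0.0723 -0.0879 -0.0034] [0.0203 0.0234 0.0425] grip 39.96653384529054 open 0.24659689260291268
```

Request:
play_rows(
  rows=[
    [[0, 0, 0.0005, 0, 0, 0], [0, 0, 0.001, 0, 0, 0], [0, 0, 0.001, 0, 0, 0], [0, 0, 0.001, 0, 0, 0]],
  ],
)

```text
clock: 15.73
tool_pos: [0.4697, 0.0333, 0.2342]
eef_rot: [0.679, 0.734, 0.0, 0.0]
contact_force: [-0.1, -1.1, -2.4]
opening: 0.245
finger_force: 40.0
```

```bash
python3 -c "
from h import *
feel(8)"
```

```text
F [ 0.1    0.037 -1.971] [0.5   0.271 0.369] M [-0.0997 -0.0835 -0.0059] [0.0259 0.0347 0.0306] grip 39.96629144065082 open 0.24196441736860466
```

Request:
play_rows(
  rows=[
    [[0, 0, 0.0003, 0, 0, 0], [0, 0, 0.0007, 0, 0, 0], [0, 0, 0.0007, 0, 0, 0], [0, 0, 0.0007, 0, 0, 0]],
  ],
)

```text
clock: 16.47
tool_pos: [0.4697, 0.0333, 0.2341]
eef_rot: [0.679, 0.734, 0.0, 0.0]
contact_force: [0.2, -1.2, 3.7]
opening: 0.242
finger_force: 40.0
```

```bash
python3 -c "
from h import *
feel(20);print(get_state()['tool_pos'],get_state()['clock'])"
```

```text
F [-0.553 -0.748  5.117] [0.392 0.483 0.561] M [-0.0952  0.1049  0.0205] [0.0329 0.0308 0.0263] grip 39.96472802013159 open 0.24616623139494082
[0.46974278 0.03326351 0.2339709 ] 17.4667
```

Request:
play_rows(
  rows=[
    [[0, 0, -0.0002, 0, 0, 0], [0, 0, -0.0005, 0, 0, 0], [0, 0, -0.0005, 0, 0, 0], [0, 0, -0.0005, 0, 0, 0]],
  ],
)

```text
clock: 17.8
tool_pos: [0.4698, 0.0333, 0.234]
eef_rot: [0.679, 0.734, 0.0, 0.0]
contact_force: [-0.4, -0.7, 3.4]
opening: 0.245
finger_force: 40.0
```

```bash
cat >> h.py <<'E'
def ends(ref=None):
    s=snapshot("scene");im=s["pixels"];h=cv2.cvtColor(im,cv2.COLOR_BGR2HSV)
    red=((h[...,0]<6)|(h[...,0]>174))&(h[...,1]>150)&(h[...,2]>60)
    wh=(h[...,1]<70)&(h[...,2]>110)
    out=[]
    for P,m,r in(([.453,.247,.075],red,28),([.487,-.19,.085],wh,32)):
        u,v=proj(s,P)[0].round().astype(int);M=np.zeros(m.shape,bool);M[v-r:v+r,u-r:u+r]=1
        a=np.argwhere(m&M);out+=[*a.mean(0)[::-1].round(2),len(a)]
    print(round(get_state()["clock"],2),"nose u v n, tail u v n",out);return im
E
python3 -c "
from h import *
feel(12)
ends();im=ends()
cv2.imwrite('pics/s3.png',im[130:330,180:420].repeat(3,0).repeat(3,1))"
```

```text
F [-0.542 -1.168  2.73 ] [0.351 0.458 0.545] M [-0.1728 -0.0111  0.0029] [0.0419 0.0422 0.0157] grip 39.96516387909651 open 0.24892327971078348
18.45 nose u v n, tail u v n [np.float64(354.54), np.float64(223.25), 271, np.float64(278.7), np.float64(155.06), 644]
18.5 nose u v n, tail u v n [np.float64(354.67), np.float64(223.35), 269, np.float64(278.69), np.float64(155.09), 642]
```

View pics/s3.png

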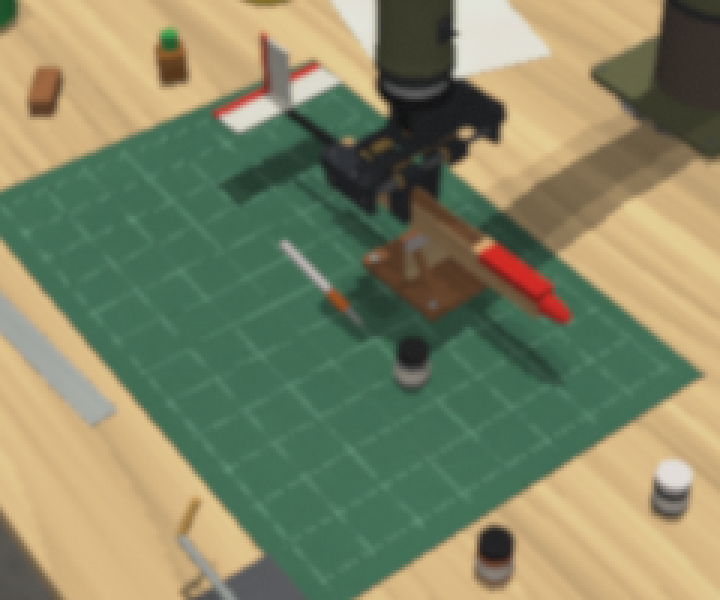

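The picture shows the fuselage resting level over the edge at about (415,245), fingers just tailward of it, both ends in the air. I'll relax the grip to 3 N and feel.

Request:
play_rows(
  rows=[
    [[0, 0, 0, 0, 0, 0], [0, 0, 0, 0, 0, 0], [0, 0, 0, 0, 0, 0]],
  ],
  squeeze=3,
)

```text
clock: 18.75
tool_pos: [0.4698, 0.0333, 0.234]
eef_rot: [0.679, 0.734, 0.0, 0.0]
contact_force: [0.7, -1.8, 1.2]
opening: 0.25
finger_force: 3.0
```

```bash
python3 -c "
from h import *
feel(12)
ends()"
```

```text
F [ 0.484 -1.014  0.583] [0.405 0.749 0.48 ] M [-0.2699 -0.2064 -0.0267] [0.0265 0.0416 0.0229] grip 2.998102915516938 open 0.24706532477250268
19.4 nose u v n, tail u v n [np.float64(354.59), np.float64(223.23), 271, np.float64(278.72), np.float64(155.12), 641]
```

Request:
play_rows(
  rows=[
    [[0, 0, 0, 0, 0, 0]],
  ],
  claw=0.73,
)

```text
clock: 19.48
tool_pos: [0.4696, 0.0336, 0.234]
eef_rot: [0.679, 0.734, 0.0, -0.0]
contact_force: [-0.1, -0.7, -0.1]
opening: 0.27
finger_force: 0.0
```

Request:
play_rows(
  rows=[
    [[0, 0, 0, 0, 0, 0], [0, 0, 0, 0, 0, 0], [0, 0, 0, 0, 0, 0]],
  ],
  claw=1,
  squeeze=10,
)

```text
clock: 19.73
tool_pos: [0.4696, 0.0336, 0.234]
eef_rot: [0.679, 0.734, 0.0, -0.0]
contact_force: [0.5, 0.8, -0.3]
opening: 0.249
finger_force: 10.0
```

```bash
python3 -c "
from h import *
feel(6)
ends()"
```

```text
F [ 0.012  0.98  -0.18 ] [0.25  0.512 0.63 ] M [ 0.1731 -0.0282  0.016 ] [0.0635 0.0351 0.0217] grip 9.990802408283344 open 0.24689145893137973
20.08 nose u v n, tail u v n [np.float64(354.59), np.float64(222.85), 271, np.float64(278.66), np.float64(155.38), 650]
```

Request:
play_rows(
  rows=[
    [[0, 0, 0, 0, 0, 0], [0, 0, 0, 0, 0, 0]],
  ],
  claw=0.73,
)

```text
clock: 20.25
tool_pos: [0.4697, 0.0331, 0.2341]
eef_rot: [0.679, 0.734, -0.0, 0.0]
contact_force: [-0.2, 0.1, 0.0]
opening: 0.267
finger_force: 0.0
```

Request:
play_rows(
  rows=[
    [[0, 0, 0, 0, 0, 0], [0, 0, 0, 0, 0, 0], [0, 0, 0, 0, 0, 0]],
  ],
  claw=1,
  squeeze=10,
)

```text
clock: 20.5
tool_pos: [0.4698, 0.0331, 0.2341]
eef_rot: [0.679, 0.734, -0.0, 0.0]
contact_force: [-0.1, -1.1, 0.3]
opening: 0.251
finger_force: 10.0
```

```bash
python3 -c "
from h import *
feel(6)
ends();ends()"
```

```text
Traceback (most recent call last):
  File "h.py", line 20, in feel
    snapshot("top");s=get_state();M.append(s["moment"]);F.append(s["contact_force"])
    ~~~~~~~~^^^^^^^
ValueError: 200 camera calls are used up
```

Camera calls are used up, so from here I work by feel. I'll clamp firmly, shift it 25 mm noseward and lower again. The height where the edge touches shows whether it tilted during the release.

Request:
play_rows(
  rows=[
    [[0, 0, 0, 0, 0, 0], [0, 0, -0.001, 0, 0, 0], [0, 0, -0.003, 0, 0, 0], [0, 0, -0.005, 0, 0, 0], [0.004, 0, -0.006, 0, 0, 0], [0.012, 0, -0.006, 0, 0, 0], [0.025, 0, -0.006, 0, 0, 0], [0.038, 0, -0.006, 0, 0, 0], [0.047, 0, -0.006, 0, 0, 0], [0.05, 0, -0.006, 0, 0, 0], [0.05, 0, -0.0045, 0, 0, 0], [0.05, 0, -0.003, 0, 0, 0], [0.05, 0, -0.0026, 0, 0, 0], [0.05, 0, -0.0026, 0, 0, 0], [0.05, 0, -0.0026, 0, 0, 0]],
  ],
  squeeze=40,
)

```text
clock: 21.75
tool_pos: [0.4678, 0.0579, 0.2353]
eef_rot: [0.68, 0.734, 0.0, 0.0]
contact_force: [0.5, -0.1, -2.3]
opening: 0.245
finger_force: 40.0
```

Request:
play_rows(
  rows=[
    [[0, 0, 0, 0, 0, 0]],
  ],
)

```text
clock: 21.83
tool_pos: [0.4678, 0.0581, 0.2354]
eef_rot: [0.68, 0.734, 0.0, 0.0]
contact_force: [-0.2, -0.4, -2.7]
opening: 0.248
finger_force: 40.0
```

Request:
play_rows(
  rows=[
    [[0, 0, 0.0006, 0, 0, 0], [0, 0, 0.0006, 0, 0, 0]],
  ],
)

```text
clock: 22.0
tool_pos: [0.4678, 0.0582, 0.235]
eef_rot: [0.679, 0.734, 0.0, 0.0]
contact_force: [-0.1, -0.0, -2.4]
opening: 0.246
finger_force: 40.0
```

Request:
play_rows(
  rows=[
    [[0, 0, 0, 0, 0, 0]],
  ],
)

```text
clock: 22.08
tool_pos: [0.4678, 0.0582, 0.2351]
eef_rot: [0.679, 0.734, 0.0, 0.0]
contact_force: [0.5, 0.2, -2.7]
opening: 0.245
finger_force: 40.0
```

Request:
play_rows(
  rows=[
    [[0, 0, 0.0006, 0, 0, 0], [0, 0, 0.0006, 0, 0, 0]],
  ],
)

```text
clock: 22.25
tool_pos: [0.4678, 0.0583, 0.2347]
eef_rot: [0.679, 0.734, 0.0, 0.0]
contact_force: [-0.4, 0.2, -2.4]
opening: 0.248
finger_force: 40.0
```

Request:
play_rows(
  rows=[
    [[0, 0, 0.0006, 0, 0, 0], [0, 0, 0.0006, 0, 0, 0]],
  ],
)

```text
clock: 22.42
tool_pos: [0.4678, 0.0583, 0.2344]
eef_rot: [0.679, 0.734, 0.0, 0.0]
contact_force: [0.4, 0.4, -3.1]
opening: 0.246
finger_force: 40.0
```

Request:
play_rows(
  rows=[
    [[0, 0, 0.0004, 0, 0, 0], [0, 0, 0.0004, 0, 0, 0]],
  ],
)

```text
clock: 22.58
tool_pos: [0.4678, 0.0583, 0.2343]
eef_rot: [0.679, 0.734, 0.0, 0.0]
contact_force: [-0.1, 0.3, -1.6]
opening: 0.245
finger_force: 40.0
```

The contact height is unchanged, so the fuselage stayed level through the 0.17 s release. I'll go back and release for longer.

Request:
play_rows(
  rows=[
    [[0, 0, -0.001, 0, 0, 0], [0, 0, -0.003, 0, 0, 0], [0, 0, -0.005, 0, 0, 0], [-0.004, 0, -0.006, 0, 0, 0], [-0.012, 0, -0.006, 0, 0, 0], [-0.025, 0, -0.006, 0, 0, 0], [-0.038, 0, -0.006, 0, 0, 0], [-0.047, 0, -0.006, 0, 0, 0], [-0.05, 0, -0.006, 0, 0, 0], [-0.05, 0, -0.004, 0, 0, 0], [-0.05, 0, -0.002, 0, 0, 0], [-0.05, 0, -0.001, 0, 0, 0], [-0.05, 0, -0.0003, 0, 0, 0], [-0.05, 0, 0.0001, 0, 0, 0], [-0.05, 0, 0.0001, 0, 0, 0]],
  ],
)

```text
clock: 23.83
tool_pos: [0.4697, 0.0337, 0.2342]
eef_rot: [0.679, 0.734, 0.0, -0.0]
contact_force: [0.1, 0.2, -1.6]
opening: 0.246
finger_force: 40.0
```

Request:
play_rows(
  rows=[
    [[0, 0, 0, 0, 0, 0]],
  ],
)

```text
clock: 23.92
tool_pos: [0.4697, 0.0335, 0.2342]
eef_rot: [0.679, 0.734, 0.0, 0.0]
contact_force: [0.3, 0.2, -2.7]
opening: 0.249
finger_force: 40.0
```

Request:
play_rows(
  rows=[
    [[0, 0, 0, 0, 0, 0]],
  ],
)

```text
clock: 24.0
tool_pos: [0.4697, 0.0334, 0.2342]
eef_rot: [0.679, 0.734, 0.0, 0.0]
contact_force: [-0.9, 0.6, -3.5]
opening: 0.247
finger_force: 40.0
```

Request:
play_rows(
  rows=[
    [[0, 0, 0.0003, 0, 0, 0], [0, 0, 0.0004, 0, 0, 0], [0, 0, 0.0004, 0, 0, 0]],
  ],
)

```text
clock: 24.25
tool_pos: [0.4697, 0.0334, 0.2341]
eef_rot: [0.679, 0.734, 0.0, 0.0]
contact_force: [0.2, 0.4, -1.8]
opening: 0.244
finger_force: 40.0
```

Request:
play_rows(
  rows=[
    [[0, 0, 0, 0, 0, 0], [0, 0, 0, 0, 0, 0]],
  ],
  squeeze=3,
)

```text
clock: 24.42
tool_pos: [0.4697, 0.0334, 0.2341]
eef_rot: [0.679, 0.734, 0.0, 0.0]
contact_force: [0.1, 0.1, -0.4]
opening: 0.25
finger_force: 3.0
```

Request:
play_rows(
  rows=[
    [[0, 0, 0, 0, 0, 0], [0, 0, 0, 0, 0, 0], [0, 0, 0, 0, 0, 0], [0, 0, 0, 0, 0, 0]],
  ],
  claw=0.73,
)

```text
clock: 24.75
tool_pos: [0.4698, 0.0334, 0.2341]
eef_rot: [0.679, 0.734, 0.0, 0.0]
contact_force: [-0.1, 0.3, -0.1]
opening: 0.272
finger_force: 0.0
```

Request:
play_rows(
  rows=[
    [[0, 0, 0, 0, 0, 0], [0, 0, 0, 0, 0, 0], [0, 0, 0, 0, 0, 0], [0, 0, 0, 0, 0, 0]],
  ],
  claw=1,
  squeeze=40,
)

```text
clock: 25.08
tool_pos: [0.4698, 0.0333, 0.234]
eef_rot: [0.679, 0.734, 0.0, 0.0]
contact_force: [0.6, 0.7, 0.7]
opening: 0.245
finger_force: 40.0
```

Request:
play_rows(
  rows=[
    [[0, 0, -0.001, 0, 0, 0], [0, 0, -0.003, 0, 0, 0], [0, 0, -0.006, 0, 0, 0], [0.004, 0, -0.007, 0, 0, 0], [0.012, 0, -0.007, 0, 0, 0], [0.025, 0, -0.007, 0, 0, 0], [0.038, 0, -0.007, 0, 0, 0], [0.047, 0, -0.007, 0, 0, 0], [0.05, 0, -0.007, 0, 0, 0], [0.05, 0, -0.005, 0, 0, 0], [0.05, 0, -0.003, 0, 0, 0], [0.05, 0, -0.0024, 0, 0, 0], [0.05, 0, -0.002, 0, 0, 0], [0.05, 0, -0.002, 0, 0, 0]],
  ],
)

```text
clock: 26.25
tool_pos: [0.4678, 0.058, 0.2349]
eef_rot: [0.68, 0.734, -0.0, 0.0]
contact_force: [0.4, -0.5, -3.0]
opening: 0.248
finger_force: 40.0
```

Request:
play_rows(
  rows=[
    [[0, 0, 0, 0, 0, 0]],
  ],
)

```text
clock: 26.33
tool_pos: [0.4678, 0.058, 0.235]
eef_rot: [0.68, 0.734, 0.0, 0.0]
contact_force: [-0.7, -0.6, -2.3]
opening: 0.249
finger_force: 40.0
```

Request:
play_rows(
  rows=[
    [[0, 0, 0.0006, 0, 0, 0], [0, 0, 0.0006, 0, 0, 0]],
  ],
)

```text
clock: 26.5
tool_pos: [0.4678, 0.0582, 0.2347]
eef_rot: [0.679, 0.734, 0.0, 0.0]
contact_force: [0.3, 0.3, -2.1]
opening: 0.244
finger_force: 40.0
```

Request:
play_rows(
  rows=[
    [[0, 0, 0.0006, 0, 0, 0], [0, 0, 0.0006, 0, 0, 0]],
  ],
)

```text
clock: 26.67
tool_pos: [0.4678, 0.0583, 0.2344]
eef_rot: [0.679, 0.734, 0.0, 0.0]
contact_force: [0.2, 0.2, -1.8]
opening: 0.249
finger_force: 40.0
```

Request:
play_rows(
  rows=[
    [[0, 0, 0.0003, 0, 0, 0], [0, 0, 0.0003, 0, 0, 0]],
  ],
)

```text
clock: 26.83
tool_pos: [0.4678, 0.0583, 0.2343]
eef_rot: [0.679, 0.734, 0.0, 0.0]
contact_force: [-0.1, -0.2, -2.3]
opening: 0.245
finger_force: 40.0
```

Request:
play_rows(
  rows=[
    [[0, 0, 0.0003, 0, 0, 0], [0, 0, 0.0003, 0, 0, 0]],
  ],
)

```text
clock: 27.0
tool_pos: [0.4678, 0.0583, 0.2342]
eef_rot: [0.679, 0.734, 0.0, 0.0]
contact_force: [0.1, 0.4, -0.6]
opening: 0.245
finger_force: 40.0
```

It is still level after 0.35 s free, so the balance point is over the edge. I'll return to that spot and release for good.

Request:
play_rows(
  rows=[
    [[0, 0, -0.001, 0, 0, 0], [0, 0, -0.003, 0, 0, 0], [0, 0, -0.005, 0, 0, 0], [-0.004, 0, -0.006, 0, 0, 0], [-0.012, 0, -0.006, 0, 0, 0], [-0.025, 0, -0.006, 0, 0, 0], [-0.038, 0, -0.006, 0, 0, 0], [-0.047, 0, -0.006, 0, 0, 0], [-0.05, 0, -0.006, 0, 0, 0], [-0.05, 0, -0.004, 0, 0, 0], [-0.05, 0, -0.002, 0, 0, 0], [-0.05, 0, -0.001, 0, 0, 0], [-0.05, 0, -0.0003, 0, 0, 0], [-0.05, 0, 0.0001, 0, 0, 0], [-0.05, 0, 0.0002, 0, 0, 0], [-0.05, 0, 0.0002, 0, 0, 0], [-0.05, 0, 0.0002, 0, 0, 0]],
  ],
)

```text
clock: 28.42
tool_pos: [0.4697, 0.0336, 0.2341]
eef_rot: [0.679, 0.734, 0.0, -0.0]
contact_force: [-1.1, 0.3, -1.0]
opening: 0.244
finger_force: 40.0
```

Request:
play_rows(
  rows=[
    [[0, 0, 0, 0, 0, 0]],
  ],
)

```text
clock: 28.5
tool_pos: [0.4697, 0.0336, 0.2341]
eef_rot: [0.679, 0.734, 0.0, -0.0]
contact_force: [-1.2, 0.3, -0.9]
opening: 0.244
finger_force: 40.0
```

Request:
play_rows(
  rows=[
    [[0, 0, 0, 0, 0, 0]],
  ],
)

```text
clock: 28.58
tool_pos: [0.4697, 0.0336, 0.2341]
eef_rot: [0.679, 0.734, 0.0, -0.0]
contact_force: [-0.1, 0.9, -0.1]
opening: 0.248
finger_force: 40.0
```

Request:
play_rows(
  rows=[
    [[0, 0, 0, 0, 0, 0], [0, 0, 0, 0, 0, 0]],
  ],
  squeeze=3,
)

```text
clock: 28.75
tool_pos: [0.4698, 0.0335, 0.234]
eef_rot: [0.679, 0.734, 0.0, 0.0]
contact_force: [-0.5, 0.8, -0.6]
opening: 0.252
finger_force: 3.0
```

Request:
play_rows(
  rows=[
    [[0, 0, 0, 0, 0, 0], [0, 0, 0, 0, 0, 0], [0, 0, 0, 0, 0, 0], [0, 0, 0, 0, 0, 0], [0, 0, 0, 0, 0, 0], [0, 0, 0, 0, 0, 0], [0, 0, 0, 0, 0, 0], [0, 0, 0, 0, 0, 0], [0, 0, 0, 0, 0, 0], [0, 0, 0, 0, 0, 0], [0, 0, 0, 0, 0, 0], [0, 0, 0, 0, 0, 0]],
  ],
  claw=0.73,
)

```text
clock: 29.75
tool_pos: [0.4697, 0.0334, 0.234]
eef_rot: [0.679, 0.734, 0.0, 0.0]
contact_force: [-0.8, 0.3, -0.3]
opening: 0.269
finger_force: 0.0
```

Request:
play_rows(
  rows=[
    [[0, 0, 0, 0, 0, 0], [0, 0, 0, 0, 0, 0], [0, 0, 0, 0, 0, 0], [0, 0, 0, 0, 0, 0]],
  ],
  claw=1,
  squeeze=40,
)

```text
clock: 30.08
tool_pos: [0.4698, 0.0333, 0.234]
eef_rot: [0.679, 0.734, 0.0, 0.0]
contact_force: [0.1, 0.6, 0.4]
opening: 0.243
finger_force: 40.0
```

Request:
play_rows(
  rows=[
    [[0, 0, -0.001, 0, 0, 0], [0, 0, -0.003, 0, 0, 0], [0, 0, -0.006, 0, 0, 0], [0.004, 0, -0.007, 0, 0, 0], [0.012, 0, -0.007, 0, 0, 0], [0.025, 0, -0.007, 0, 0, 0], [0.038, 0, -0.007, 0, 0, 0], [0.047, 0, -0.007, 0, 0, 0], [0.05, 0, -0.007, 0, 0, 0], [0.05, 0, -0.005, 0, 0, 0], [0.05, 0, -0.003, 0, 0, 0], [0.05, 0, -0.0024, 0, 0, 0], [0.05, 0, -0.002, 0, 0, 0], [0.05, 0, -0.002, 0, 0, 0]],
  ],
)

```text
clock: 31.25
tool_pos: [0.4678, 0.058, 0.2349]
eef_rot: [0.68, 0.734, 0.0, 0.0]
contact_force: [0.8, -0.5, -2.2]
opening: 0.249
finger_force: 40.0
```

Request:
play_rows(
  rows=[
    [[0, 0, 0, 0, 0, 0]],
  ],
)

```text
clock: 31.33
tool_pos: [0.4678, 0.058, 0.235]
eef_rot: [0.68, 0.734, 0.0, 0.0]
contact_force: [0.3, -0.2, -3.3]
opening: 0.252
finger_force: 40.0
```

Request:
play_rows(
  rows=[
    [[0, 0, 0.0006, 0, 0, 0], [0, 0, 0.0006, 0, 0, 0]],
  ],
)

```text
clock: 31.5
tool_pos: [0.4678, 0.0582, 0.2347]
eef_rot: [0.679, 0.734, 0.0, 0.0]
contact_force: [0.6, 0.1, -2.0]
opening: 0.246
finger_force: 40.0
```

Request:
play_rows(
  rows=[
    [[0, 0, 0.0006, 0, 0, 0], [0, 0, 0.0006, 0, 0, 0]],
  ],
)

```text
clock: 31.67
tool_pos: [0.4678, 0.0582, 0.2344]
eef_rot: [0.679, 0.734, 0.0, 0.0]
contact_force: [-0.2, 0.5, -3.0]
opening: 0.248
finger_force: 40.0
```

Request:
play_rows(
  rows=[
    [[0, 0, 0.0006, 0, 0, 0], [0, 0, 0.0006, 0, 0, 0]],
  ],
)

```text
clock: 31.83
tool_pos: [0.4678, 0.0583, 0.2341]
eef_rot: [0.679, 0.734, 0.0, 0.0]
contact_force: [0.9, -0.6, -2.2]
opening: 0.246
finger_force: 40.0
```

Request:
play_rows(
  rows=[
    [[0, 0, 0, 0, 0, 0]],
  ],
)

```text
clock: 31.92
tool_pos: [0.4678, 0.0583, 0.2341]
eef_rot: [0.679, 0.734, 0.0, 0.0]
contact_force: [-0.5, 0.5, -2.1]
opening: 0.245
finger_force: 40.0
```

Request:
play_rows(
  rows=[
    [[0, 0, 0.0003, 0, 0, 0], [0, 0, 0.0003, 0, 0, 0]],
  ],
)

```text
clock: 32.08
tool_pos: [0.4678, 0.0583, 0.2341]
eef_rot: [0.679, 0.734, 0.0, 0.0]
contact_force: [-0.4, -0.3, -0.4]
opening: 0.246
finger_force: 40.0
```

Request:
play_rows(
  rows=[
    [[0, 0, 0, 0, 0, 0]],
  ],
)

```text
clock: 32.17
tool_pos: [0.4678, 0.0583, 0.234]
eef_rot: [0.679, 0.734, 0.0, 0.0]
contact_force: [-1.1, 0.5, -1.3]
opening: 0.248
finger_force: 40.0
```

Request:
play_rows(
  rows=[
    [[0, 0, 0.0002, 0, 0, 0], [0, 0, 0.0002, 0, 0, 0]],
  ],
)

```text
clock: 32.33
tool_pos: [0.4678, 0.0583, 0.234]
eef_rot: [0.679, 0.734, 0.0, 0.0]
contact_force: [-1.0, -0.2, 1.5]
opening: 0.247
finger_force: 40.0
```

Request:
play_rows(
  rows=[
    [[0, 0, 0, 0, 0, 0]],
  ],
)

```text
clock: 32.42
tool_pos: [0.4678, 0.0583, 0.234]
eef_rot: [0.679, 0.734, 0.0, 0.0]
contact_force: [-0.3, 0.3, 2.3]
opening: 0.247
finger_force: 40.0
```

It stayed level for a full second free. I'll return, release, open wide and withdraw upward.

Request:
play_rows(
  rows=[
    [[0, 0, -0.001, 0, 0, 0], [0, 0, -0.003, 0, 0, 0], [0, 0, -0.005, 0, 0, 0], [-0.004, 0, -0.006, 0, 0, 0], [-0.012, 0, -0.006, 0, 0, 0], [-0.025, 0, -0.006, 0, 0, 0], [-0.038, 0, -0.006, 0, 0, 0], [-0.047, 0, -0.006, 0, 0, 0], [-0.05, 0, -0.006, 0, 0, 0], [-0.05, 0, -0.004, 0, 0, 0], [-0.05, 0, -0.002, 0, 0, 0], [-0.05, 0, -0.001, 0, 0, 0], [-0.05, 0, -0.0004, 0, 0, 0], [-0.05, 0, -0.0002, 0, 0, 0], [-0.05, 0, -0.0001, 0, 0, 0], [-0.05, 0, -0.0001, 0, 0, 0], [-0.05, 0, -0.0001, 0, 0, 0], [-0.05, 0, -0.0001, 0, 0, 0]],
  ],
)

```text
clock: 33.92
tool_pos: [0.4697, 0.0336, 0.234]
eef_rot: [0.679, 0.734, 0.0, -0.0]
contact_force: [0.2, 1.2, 1.0]
opening: 0.251
finger_force: 40.0
```

Request:
play_rows(
  rows=[
    [[0, 0, 0, 0, 0, 0]],
  ],
)

```text
clock: 34.0
tool_pos: [0.4697, 0.0336, 0.234]
eef_rot: [0.679, 0.734, 0.0, -0.0]
contact_force: [-0.4, 0.1, 0.1]
opening: 0.245
finger_force: 40.0
```

Request:
play_rows(
  rows=[
    [[0, 0, 0, 0, 0, 0], [0, 0, 0, 0, 0, 0]],
  ],
  squeeze=3,
)

```text
clock: 34.17
tool_pos: [0.4697, 0.0335, 0.2339]
eef_rot: [0.679, 0.734, 0.0, -0.0]
contact_force: [-1.2, 0.7, 0.5]
opening: 0.251
finger_force: 3.0
```

Request:
play_rows(
  rows=[
    [[0, 0, 0, 0, 0, 0], [0, 0, 0, 0, 0, 0], [0, 0, 0, 0, 0, 0]],
  ],
  claw=0.73,
)

```text
clock: 34.42
tool_pos: [0.4699, 0.0331, 0.2339]
eef_rot: [0.68, 0.734, 0.0, 0.0]
contact_force: [0.2, 0.5, 0.1]
opening: 0.267
finger_force: 0.0
```

Request:
play_rows(
  rows=[
    [[0, 0, 0, 0, 0, 0], [0, 0, 0, 0, 0, 0], [0, 0, 0, 0, 0, 0], [0, 0, 0, 0, 0, 0], [0, 0, 0, 0, 0, 0], [0, 0, 0, 0, 0, 0]],
  ],
  claw=0.3,
)

```text
clock: 34.92
tool_pos: [0.4697, 0.0333, 0.2339]
eef_rot: [0.679, 0.734, 0.0, 0.0]
contact_force: [0.6, 0.2, 0.1]
opening: 0.688
finger_force: 0.0
```

Request:
play_rows(
  rows=[
    [[0, 0, -0.01, 0, 0, 0], [0, 0, -0.03, 0, 0, 0], [0, 0, -0.06, 0, 0, 0], [0, 0, -0.1, 0, 0, 0], [0, 0, -0.15, 0, 0, 0], [0, 0, -0.19, 0, 0, 0], [0, 0, -0.22, 0, 0, 0], [0, 0, -0.24, 0, 0, 0], [0, 0, -0.24, 0, 0, 0], [0, 0, -0.24, 0, 0, 0]],
  ],
)

```text
clock: 35.75
tool_pos: [0.4696, 0.0332, 0.3543]
eef_rot: [0.679, 0.734, 0.001, 0.0]
contact_force: [-0.3, -0.3, -0.3]
opening: 0.707
finger_force: 0.0
```

```bash
python3 -c "
from plant import *
print(finish_job())"
```

```text
the job is handed in; nothing more can be done
None
```

I released the fuselage on the edge of the rightmost stand, balancing about 22 mm noseward of its origin (within about 3 mm), and handed the job in at about 36 s; it stayed level through a 1 s release test, but I had no camera calls left to check it after the final release, and no verdict came back.

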